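Prop a fossil cradle with the screw jack

TASK

A fossil bone in a plaster cradle lies across two timber blocks. Turn the knob of the screw jack that stands under it clockwise until the jack's platform just touches the underside of the cradle and begins to bear it, without raising or shifting the cradle by more than about 5 mm, then let go of the knob. Leave the spare jack alone.

Things in the scene. Friction and masses are not known exactly. Their poses are not given: they have to be found in the camera images.
- jack_knob_grip (a point): Knob of the jack under the cradle: black bar 49 mm long, 14 thick, 32 tall, on a disc 52 mm across, on a metal tower on the robot's side of the jack, 145 mm from the platform's centre. Point on its vertical axis at grip height, 99 mm up, 7 mm below the bar's top; x along the bar, z up. Clockwise from above (yaw falls) raises the platform 12 mm/rad. Needs up to 0.3 N m; stays where left.
- jack_platform: Flat steel platform of the scissor jack under the cradle, 100 x 90 mm, 8 mm thick. Origin at the centre of its TOP face, z up, x away from the knob. It moves only up and down, with the knob. It starts 8 to 14 mm below the cradle, so 0.65 to 1.2 rad of knob, one grasp, brings it up; the knob's upper stop is at least 0.9 rad beyond.
- cradle: White flat-bottomed plaster cradle, 80 mm (its x) by 240 mm (its y), 24 mm tall, with a brown fossil limb bone lying lengthwise in it (65 mm high in all); loose, 0.5 to 0.85 kg. Its ends lie on two fixed timber blocks, the jack's platform is below its middle. Origin at the centre of its flat underside, 115 mm above the table at the start, z up.
- spare_knob_end (a point): A point on the bar handle of the spare jack's knob, 22 mm from that knob's vertical axis and 99 mm above the table. The spare jack is of the same kind and size as the other, but has nothing above its platform; leave it alone.

How it is judged:
By the outcome, as a careful person would: the job done as asked, in the order asked, and still so for the second after the job is handed in, with the robot touching nothing.
It also fails if it takes over 32 s, if anything falls off the work surface, if the arm or the gripper's body presses on something with over 40 N, if the wrist force passes 120 N, or if a joint passes its speed limit or range.

ROBOT

A 7-joint arm with a two-finger parallel gripper is mounted at the origin on the work surface. World frame = base frame: x ahead of the robot, y to its left, z up, the work surface at z = 0. Lengths are in mm, angles in rad, forces in N, time in s.
With the tool pointing down it reaches from about 375 to 925 mm from the base axis. Payload 3.1 kg.
Tool frame: the origin (TCP) lies between the finger pads; the fingertips stand 22 mm ahead of it and the grasp point (between the pads) lies 3 mm ahead of it (bot.nose_length is the distance from the TCP to the fingertips, in mm); z points along the fingers, y is the line along which they close (so a half turn about z gives the same grasp; the last joint's range is limited). The gripper opens to 85 mm and grips with 20 to 120 N. Pads are 22 mm wide; open, the fingers measure 114 mm over their backs; the gripper's body (76 mm by 85 mm) begins 54 mm behind the grasp point. The pads swing forward as they close: fully open they stand 13 mm farther back than shut.
Start: joints at [-1.244, 0.383, 0.044, 1.598, -0.018, 1.161, -0.05], TCP at [267.869, 592.241, 253.269] pointing down, gripper open.
Joint ranges: [-2.61, 2.61], [-0.41, 2.15], [-1.48, 1.57], [0, 2.5], [-1.57, 4.71], [0.05, 1.97], [-2.85, 2.85]. Speed limits (rad/s): [2.79, 2.79, 3.14, 3.14, 3.14, 3.14, 3.14].

INTERFACE

Orientations are given as [roll, pitch, yaw] about the fixed x, y, z axes, in that order (R = Rz(yaw) Ry(pitch) Rx(roll)).
In Python, from plant import bot gives the robot as it stands.
- The arm moves only by the tool move_arm, never from a script. Its argument "increments" is a list of rows, each an object of numbers: "gripper": the finger opening in cm, from 0 to 8.54; "tx", "ty", "tz": the shift along the tool's x, y, z in cm; "twist": the turn about the tool's z in degrees. In form: [{"gripper": .., "tx": .., "ty": .., "tz": .., "twist": ..}, ...]. A call has exactly 5 rows; each row is the pose to reach, as a shift and turn from the pose commanded when the call began, along the tool's axes at that moment; what a row does not reach only later rows make up. A row lasts 1/10 s, in which the tool goes at most 50 mm and 8.59 degrees, less where a joint would pass 70% of its speed; a pose out of reach is approached as far as the arm can. A call with a gripper value outside its range is refused whole. The fingers move at their own pace and stop on an object; "grip_force" is the grip in N (left out, the last holds). Time passes only in rows, so rows that repeat a pose let the fingers close, or fill a call up. It gives the time, the measured TCP pose, the force, the opening and the grip force at its end, in the units of the state.
- bot.sense(): the state, without advancing time (a new reading comes with each control period).
- bot.grab_frame(name): name is "scene" or "top" or "wrist"; returns a dict with "image" (420x560x3 uint8, red, green, blue), "range_z" (420x560 float32, mm along the optical axis (not along the pixel's ray), 0 where there is no reading), "camera_matrix" (3x3 intrinsics, pixels), "dist_coeffs" ([k1, k2, p1, p2, k3] as OpenCV has them; the pictures are not rectified), "rvec" (rotation vector, rad) and "tvec" (3), from world to camera coordinates, as OpenCV has them; the wrist camera has in their place "mount" (4x4, takes a point from camera to tool coordinates, whose origin is the TCP and whose axes are the flange's). Camera axes: x right, y down, z forward; pixel columns grow to the right and rows downward; lengths in mm; the calibration is good to about 2 mm. A picture is of the moment at which its call begins: read the wrist's pose just before it.
- bot.finish_job(): hands the job in; it is judged then, once.
The state is a dict: "t": time; "joints": joint angles; "dq": joint speeds; "effort": joint torques, N m; "eef_pos": TCP position; "eef_rot": TCP orientation; "wrist_force": force on the tool from outside, world axes, zero at the start; "torque": the same for the moment, N m; "finger_gap": finger opening in mm; "finger_force": force on a finger pad.
Only numpy, scipy, OpenCV 4.12 (cv2) and the standard library are available. Lean on these libraries where they do the work, as an engineer would, in place of code of your own. Each camera call takes 0.05 s, during which the arm holds its last target. There are 200 camera calls.

## Working session

There is one attempt and no reset: what is moved stays moved. The work goes in short steps, Python scripts to look and compute and a tool call to move; the robot and the scene stay as the last step left them, time stands still between calls to the robot, and variables do not carry over. Pictures are saved under pics/ and viewed, at most 10 in all, crops included, and the job is handed in when it is done.

Besides the shell and the picture viewer there is one more tool, called as name(argument=value, ...), one argument or row to a line, values as JSON. move_arm: Moves the arm, as the interface text tells. Its arguments: {"type":"object","properties":{"increments":{"type":"array","items":{"type":"object","properties":{"gripper":{"type":"number"},"tx":{"type":"number"},"ty":{"type":"number"},"tz":{"type":"number"},"twist":{"type":"number"}}}},"grip_force":{"type":"number"}},"required":["increments"]}

```bash
mkdir -p pics; python3 - <<'E'
from plant import bot
import cv2, numpy as np
s=bot.sense(); print({k:np.round(v,3).tolist() for k,v in s.items()})
for n in ["scene","top"]:
    f=bot.grab_frame(n); np.savez(f"pics/{n}.npz",**f)
    cv2.imwrite(f"pics/{n}.png",f["image"][:,:,::-1])
    R=cv2.Rodrigues(np.array(f["rvec"],float))[0]; print(n,(-R.T@np.array(f["tvec"]).ravel()).round(), f["dist_coeffs"],f["camera_matrix"])
E
```

```text
{'t': 0.0, 'joints': [-1.244, 0.384, 0.044, 1.6, -0.018, 1.161, -0.05], 'dq': [-0.001, -0.0, 0.001, -0.001, 0.0, 0.0, 0.0], 'effort': [-0.0, -43.346, 1.025, -24.952, 0.011, 0.011, 0.0], 'eef_pos': [267.514, 591.405, 251.863], 'eef_rot': [-3.139, 0.0, 2.717], 'wrist_force': [0.324, 0.32, 0.274], 'torque': [0.01, -0.04, -0.008], 'finger_force': 0.0, 'finger_gap': 85.537}
scene [1033.  268.  561.] [-0.10711542  0.          0.          0.          0.        ] [[394.85321476   0.         276.17903826]
 [  0.         394.85321476 202.26482616]
 [  0.           0.           1.        ]]
top [493.  -9. 959.] [-0.08624533  0.          0.          0.          0.        ] [[441.8163929    0.         277.73841062]
 [  0.         441.8163929  213.3586412 ]
 [  0.           0.           1.        ]]
```

View pics/scene.png

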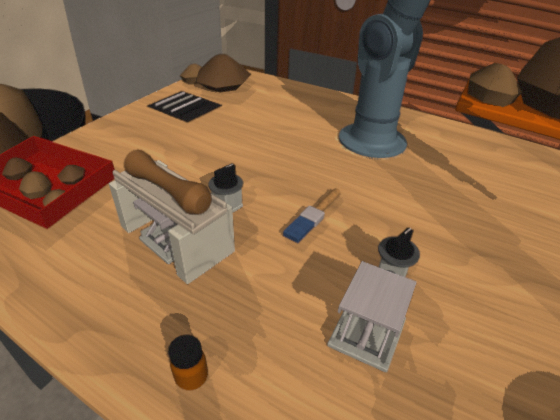

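View pics/top.png

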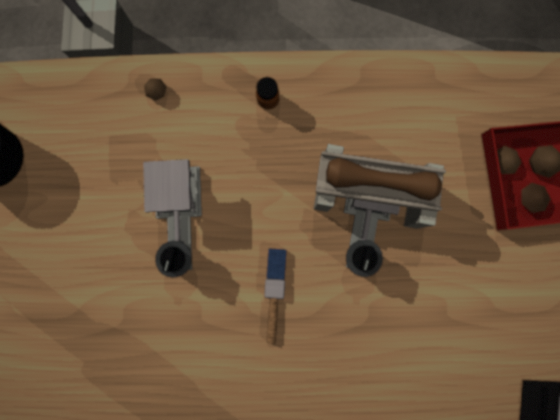

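The scene view shows the cradle with its bone on the left, with the jack's knob at about (227,180); the spare jack is at (398,245). In the top view the cradle's knob is at (365,258) and the spare's at (174,258). Next I measure them.

```bash
cat > h.py <<'E'
import numpy as np, cv2
def cloud(f):
    K=f["camera_matrix"];d=f["dist_coeffs"];z=f["range_z"].astype(float)
    v,u=np.mgrid[:420,:560]
    p=cv2.undistortPoints(np.stack([u,v],-1).reshape(-1,1,2).astype(float),K,d).reshape(420,560,2)
    P=np.dstack([p*z[...,None],z])
    R=cv2.Rodrigues(np.array(f["rvec"],float))[0]
    W=(P-np.ravel(f["tvec"]))@R
    W[z<=0]=np.nan
    return W
E
python3 - <<'E'
from h import *
for n,c,r in [("top",(365,258),28),("scene",(227,180),28)]:
    f=dict(np.load(f"pics/{n}.npz")); W=cloud(f); x,y=c
    w=W[y-r:y+r,x-r:x+r].reshape(-1,3); im=f["image"][y-r:y+r,x-r:x+r].reshape(-1,3).max(1)
    for lo,hi in [(60,72),(72,80),(85,112),(98,112)]:
        m=(w[:,2]>lo)&(w[:,2]<hi)&(im<120)
        if n=="top" or 1: m&=(w[:,0]<450)
        if m.sum()<3: print(n,lo,m.sum());continue
        q=w[m]; rect=cv2.minAreaRect(q[:,:2].astype(np.float32)); 
        print(n,lo,hi,m.sum(),np.nanmedian(q,0).round(1),q.max(0).round(),q.min(0).round(),[np.round(t,1) for t in rect])
    cv2.imwrite(f"pics/{n}_k.png",cv2.resize(cv2.convertScaleAbs(f["image"][y-60:y+40,x-60:x+60,::-1],alpha=1.6,beta=20),None,fx=5,fy=5,interpolation=cv2.INTER_CUBIC))
f=dict(np.load("pics/top.npz"));W=cloud(f);np.set_printoptions(linewidth=250)
print(W[244:274:2,350:382:2,2].round())
f=dict(np.load("pics/scene.npz"));W=cloud(f)
print(W[160:200:2,210:246:2,2].round())
E
```

```text
top 60 72 54 [ 447.7 -172.5   68.1] [ 450. -153.   71.] [ 444. -193.   61.] [array([ 446.6, -172.6]), array([40.1,  6.1]), np.float64(88.8)]
top 72 1
top 85 0
top 98 0
scene 60 72 7 [ 448.3 -165.9   66.9] [ 450. -157.   67.] [ 446. -170.   66.] [array([ 447.7, -163.2]), array([13.3,  3. ]), np.float64(84.3)]
scene 72 0
scene 85 0
scene 98 0
[[  9.  67.  63.  72.  71.  69.  66.  67.  67.  68.  71.  68.  69.  68.   0.   0.]
 [ 68.  70.  67.  72.  69.  77.  75.  77.  88. 105. 106.  70.  67.  68.  67.   1.]
 [ 66.  68.  70.  67.  78.  76.  76.  78.  95. 106. 109. 105. 104.  66.  68.   0.]
 [ 67.  69.  70.  77.  74.  79.  74.  81.  99. 104. 109. 106.  74.  70.  68.  71.]
 [ 70.  68.  77.  76.  74.  77.  76.  88. 104. 109. 107. 102.  76.  75.  68.  65.]
 [ 70.  66.  76.  77.  74.  76.  76.  95. 107. 106. 105. 108.  78.  79.  70.  69.]
 [ 70.  73.  73.  76.  74.  77.  77. 100. 108. 106. 103. 103.  76.  76.  69.  71.]
 [ 70.  75.  77.  76.  75.  77.  81. 105. 109. 108. 103.  77.  76.  76.  70.  70.]
 [ 68.  72.  77.  76.  74.  76.  91. 108. 106. 104. 108.  76.  76.  77.  71.  68.]
 [ 65.  68
[... 1649 characters left out ...]
5.  76.  75.  74.  73.  70.  67.  66.  66.  -2.]
 [ 66.  67.  68.  70.  72.  73.  75.  75.  75.  77.  74.  72.  69.  68.  67.  66.  65.  -2.]
 [ 66.  68.  68.  68.  68.  69.  71.  67.  69.  69.  69.  67.  65.  67.  67.  66.  -0.  -2.]
 [ -1.  66.  68.  66.  67.  65.  68.  66.  68.  66.  68.  67.  65.  68.  65.  49.  -0.  -0.]
 [ -1.  45.  63.  65.  67.  66.  66.  68.  67.  66.  66.  65.  64.  62.  46.  44.  -1.   0.]
 [159.  41.  43.  44.  49.  62.  64.  63.  62.  61.  62.  50.  47.  45.  41.  40.  -1.  -3.]
 [157. 136. 138.  39.  43.  46.  51.  53.  54.  53.  48.  47.  42.  38.  36.  33.  -1.  -1.]
 [152. 135. 136. 138. 136.  44.  46.  48.  49.  47.  44.  42.  35.  33.  31.  29.  -1.  -3.]]
```

View pics/top_k.png

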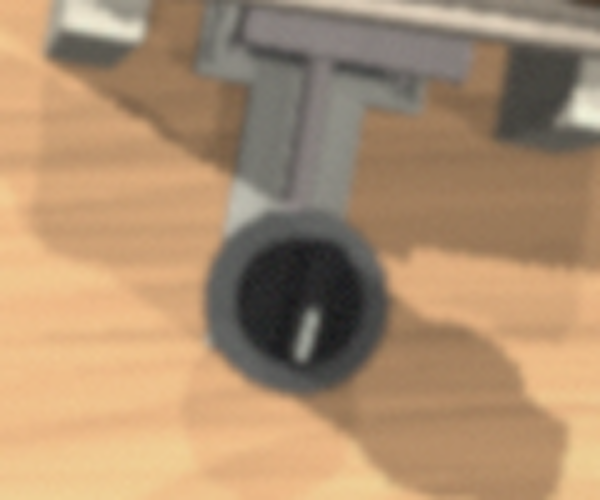

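View pics/scene_k.png

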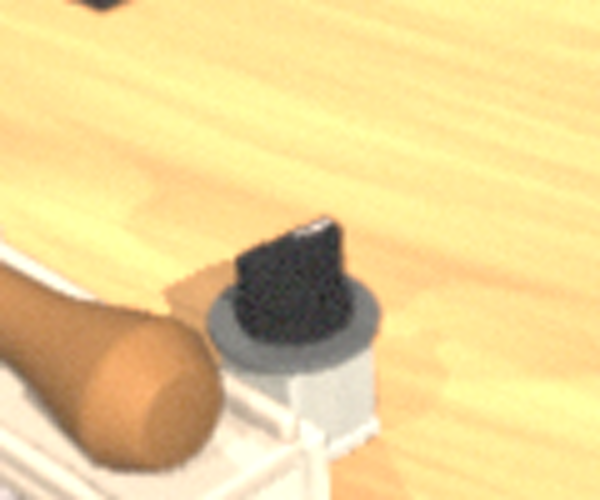

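The top crop shows the knob disc centred at about (300,300), with its white mark toward the bottom. The scene crop shows the bar upright. My x filter cut away the knob, so I repeat the measurement without it.

```bash
python3 - <<'E'
from h import *
np.set_printoptions(linewidth=200,suppress=True)
for n,c,r in [("top",(365,258),24),("scene",(227,182),26)]:
    f=dict(np.load(f"pics/{n}.npz")); W=cloud(f); x,y=c
    w=W[y-r:y+r,x-r:x+r].reshape(-1,3); im=f["image"][y-r:y+r,x-r:x+r].reshape(-1,3).max(1)
    for lo,hi in [(64,71),(73,79),(98,112)]:
        m=(w[:,2]>lo)&(w[:,2]<hi); q=w[m]
        rect=cv2.minAreaRect(q[:,:2].astype(np.float32))
        ev=np.linalg.eigh(np.cov(q[:,:2].T))[1][:,1]
        print(n,lo,hi,m.sum(),q.mean(0).round(1),q.min(0).round(),q.max(0).round(),[np.round(t,1) for t in rect],"ang",np.degrees(np.arctan2(ev[1],ev[0])).round(1),np.median(q[:,2]))
# cradle region & platform
f=dict(np.load("pics/top.npz"));W=cloud(f)
m=(W[...,2]>90)&(W[...,2]<200);m[:, :300]=0;m[:140]=0;m[240:]=0;m[:,460:]=0
q=W[m];print("cradle",q.mean(0).round(),[np.round(t,1) for t in cv2.minAreaRect(q[:,:2].astype(np.float32))])
print(W[200:216:2,350:400:4,2].round()); print(W[200:216:2,350:400:4,0].round())
f=dict(np.load("pics/scene.npz"));W=cloud(f)
print(W[196:240:3,128:180:3,2].round())
E
```

```text
top 64 71 559 [ 480.9 -172.2   68.1] [ 444. -212.   64.] [ 518. -137.   71.] [array([ 480.7, -174.1]), array([74.9, 74.2]), np.float64(89.2)] ang 134.8 68.13183919151047
top 73 79 288 [ 481.5 -170.8   76. ] [ 450. -199.   73.] [ 506. -148.   79.] [array([ 481.3, -173.5]), array([51. , 50.3]), np.float64(41.0)] ang 73.0 76.11861798126695
top 98 112 196 [ 481.5 -172.9  105.4] [ 457. -187.   98.] [ 505. -160.  110.] [array([ 481.5, -173.5]), array([14.7, 48.9]), np.float64(71.8)] ang 162.5 105.71763247474661
scene 64 71 284 [ 493.7 -163.6   66.9] [ 443. -211.   64.] [ 521. -134.   71.] [array([ 486.2, -168.1]), array([65. , 73.6]), np.float64(37.2)] ang 130.4 66.85316544043363
scene 73 79 145 [ 488.2 -162.6   75.1] [ 461. -194.   73.] [ 508. -147.   79.] [array([ 489.3, -165.1]), array([34.8, 49.9]), np.float64(45.1)] ang 149.3 74.80412446132388
scene 98 112 134 [ 484.9 -170.8  103. ] [ 457. -186.   98.] [ 508. -159.  107.] [array([ 483. , -171.5]), array([15.5, 49.8]), np.float64(72.5)] ang 161.2 103.68106180328283
cradle [ 620. -193.  142.] [array([ 625.4, -197.3]), array([242.5, 121.
[... 1808 characters left out ...]
0. 101. 101. 101. 102. 102. 120. 125. 131. 135.]
 [ 30.  27.  26.  22.  17.  11.   7.   3.   0.  98. 101. 100. 100.  97.  95. 119. 123. 130.]
 [ 25.  20.  17.  13.   9.   2.   0.  -3.  -2.  37.  96.  97.  96.  91.  88.  74. 116. 121.]
 [ 15.  14.   9.   5.   1.  -0.  -0.  24.  36.  29.  14.  93.  90.  86.  75.  70. 113. 113.]
 [ 10.   7.   1.   0.  -0.  25.  23.  29.  28.  10.  10.  86.   8.   7.   9. 114. 113. 114.]
 [  1.  -2.   0.   1.  -2.  20.  15.  24.  20.   9.  10.   8.   9.  29. 112. 114. 114. 114.]
 [  0.  -1.  -0.  -1.  -0.  13.  21.  20.   9.   9.  10.  27.  26.  25. 104. 111. 113. 113.]
 [ -1.  -3.  -1.  -2.   8.   9.  10.   9.  19.  27.  27.  27.  22.  10.  96. 103. 112. 114.]]
```

move_arm(
  increments=[
    {"tx": -2.5,"ty": -3.0,"gripper": 6},
    {"tx": -5.6,"ty": -6.7,"gripper": 6},
    {"tx": -8.6,"ty": -10.3,"gripper": 6},
    {"tx": -11.7,"ty": -14.0,"gripper": 6},
    {"tx": -14.8,"ty": -17.7,"gripper": 6},
  ],
  grip_force=40,
)

```text
invalid input at $.increments[0]: expected keys gripper, tx, ty, tz, twist
```

move_arm(
  increments=[
    {"tx": -3.1,"ty": -3.7,"twist": -1,"gripper": 6},
    {"tx": -6.2,"ty": -7.4,"twist": -2,"gripper": 6},
    {"tx": -9.3,"ty": -11.0,"twist": -3,"gripper": 6},
    {"tx": -12.3,"ty": -14.7,"twist": -4,"gripper": 6},
    {"tx": -15.4,"ty": -18.4,"twist": -5,"gripper": 6},
  ],
)

```text
invalid input at $.increments[0]: expected keys gripper, tx, ty, tz, twist
```

All the keys are required in each row.

move_arm(
  increments=[
    {"tx": -2.5,"ty": -3.0,"tz": 0,"twist": 0,"gripper": 6},
    {"tx": -5.6,"ty": -6.7,"tz": 0,"twist": 0,"gripper": 6},
    {"tx": -8.6,"ty": -10.3,"tz": 0,"twist": 0,"gripper": 6},
    {"tx": -11.7,"ty": -14.0,"tz": 0,"twist": 0,"gripper": 6},
    {"tx": -14.8,"ty": -17.7,"tz": 0,"twist": 0,"gripper": 6},
  ],
  grip_force=40,
)

```text
t: 0.6
eef_pos: [329.9, 367.7, 252.7]
eef_rot: [-3.141, -0.0, 2.717]
wrist_force: [2.3, -0.9, 0.0]
finger_gap: 60.2
finger_force: 0.0
```

move_arm(
  increments=[
    {"tx": -3.0,"ty": -3.6,"tz": 0,"twist": 0,"gripper": 6},
    {"tx": -6.0,"ty": -7.2,"tz": 0,"twist": 0,"gripper": 6},
    {"tx": -9.0,"ty": -10.8,"tz": 0,"twist": 0,"gripper": 6},
    {"tx": -12.0,"ty": -14.4,"tz": 0,"twist": 0,"gripper": 6},
    {"tx": -15.0,"ty": -18.0,"tz": 0,"twist": 0,"gripper": 6},
  ],
)

```text
t: 1.1
eef_pos: [392.1, 142.1, 253.0]
eef_rot: [3.142, -0.0, 2.717]
wrist_force: [1.8, -0.2, 0.1]
finger_gap: 60.1
finger_force: 0.0
```

move_arm(
  increments=[
    {"tx": -3.0,"ty": -3.6,"tz": 0,"twist": -1,"gripper": 6},
    {"tx": -6.0,"ty": -7.2,"tz": 0,"twist": -2,"gripper": 6},
    {"tx": -9.0,"ty": -10.7,"tz": 0,"twist": -3,"gripper": 6},
    {"tx": -12.0,"ty": -14.2,"tz": 0,"twist": -4.6,"gripper": 6},
    {"tx": -15.0,"ty": -17.8,"tz": 0,"twist": -6.3,"gripper": 6},
  ],
)

```text
t: 1.6
eef_pos: [455.4, -81.5, 253.2]
eef_rot: [3.141, -0.0, 2.828]
wrist_force: [0.1, 0.1, 0.5]
finger_gap: 59.9
finger_force: 0.0
```

```bash
python3 - <<'E'
from plant import bot
import numpy as np
s=bot.sense(); print({k:np.round(v,3).tolist() for k,v in s.items()})
x,y,z=s["eef_pos"];yaw=s["eef_rot"][2];d=np.array([482-x,-173-y]);c,sn=np.cos(yaw),np.sin(yaw)
print(d[0]*c+d[1]*sn,d[0]*sn-d[1]*c,np.degrees(yaw))
E
```

```text
{'t': 1.6, 'joints': [-0.581, 0.0, 0.68, 2.058, -0.001, 1.084, 1.357], 'dq': [0.484, 0.47, 0.656, -0.363, -0.306, -0.03, 1.577], 'effort': [-1.108, -20.767, -0.294, -22.813, 0.353, 0.226, -1.078], 'eef_pos': [455.387, -81.486, 253.151], 'eef_rot': [3.141, -0.0, 2.828], 'wrist_force': [0.12, 0.107, 0.5], 'torque': [0.026, -0.083, 0.01], 'finger_force': 0.0, 'finger_gap': 59.936}
-53.51534314131838 -78.86192222831795 162.0542768634143
```

move_arm(
  increments=[
    {"tx": -2.0,"ty": -3.0,"tz": 1,"twist": 0,"gripper": 6},
    {"tx": -4.0,"ty": -5.8,"tz": 3,"twist": 0,"gripper": 6},
    {"tx": -5.4,"ty": -8.0,"tz": 5,"twist": 0,"gripper": 6},
    {"tx": -5.4,"ty": -8.0,"tz": 6,"twist": 0,"gripper": 6},
    {"tx": -5.4,"ty": -8.0,"tz": 6,"twist": 0,"gripper": 6},
  ],
)

```text
t: 2.1
eef_pos: [480.2, -172.5, 191.2]
eef_rot: [-3.14, -0.005, 2.825]
wrist_force: [-0.6, 0.4, -0.3]
finger_gap: 60.0
finger_force: 0.0
```

```bash
python3 - <<'E'
from plant import bot
import numpy as np, cv2
from h import *
s=bot.sense(); print({k:np.round(v,3).tolist() for k,v in s.items()})
f=bot.grab_frame("wrist"); np.savez("pics/wrist.npz",**{k:v for k,v in f.items()},pos=s["eef_pos"],rot=s["eef_rot"])
cv2.imwrite("pics/wrist.png",f["image"][:,:,::-1]); print(f["mount"])
K=f["camera_matrix"];z=f["range_z"].astype(float);v,u=np.mgrid[:420,:560]
p=cv2.undistortPoints(np.stack([u,v],-1).reshape(-1,1,2).astype(float),K,f["dist_coeffs"]).reshape(420,560,2)
P=np.dstack([p*z[...,None],z,np.ones_like(z)])@np.array(f["mount"]).T
from scipy.spatial.transform import Rotation as Ro
W=P[...,:3]@Ro.from_euler("xyz",s["eef_rot"]).as_matrix().T+s["eef_pos"]
m=(z>0)&(abs(W[...,0]-482)<45)&(abs(W[...,1]+173)<45)&(W[...,2]>98)&(W[...,2]<112)
q=W[m];print(m.sum(),q.mean(0),q.min(0),q.max(0),cv2.minAreaRect(q[:,:2].astype(np.float32)))
E
```

```text
{'t': 2.1, 'joints': [-0.415, 0.235, 0.765, 2.015, -0.195, 0.969, 1.702], 'dq': [-0.027, -0.04, -0.021, -0.018, 0.009, 0.014, -0.009], 'effort': [0.924, -24.534, 4.919, -22.286, 0.05, -0.166, 0.063], 'eef_pos': [480.196, -172.471, 191.209], 'eef_rot': [-3.14, -0.005, 2.825], 'wrist_force': [-0.554, 0.384, -0.306], 'torque': [0.044, -0.002, 0.021], 'finger_force': 0.0, 'finger_gap': 59.962}
[[-1.68724108e-05 -9.59813594e-01 -2.80638315e-01  7.11984823e+01]
 [ 1.00000000e+00 -1.74731366e-05 -3.61521352e-07 -9.34096370e-01]
 [-4.55663850e-06 -2.80638315e-01  9.59813594e-01 -1.21347593e+02]
 [ 0.00000000e+00  0.00000000e+00  0.00000000e+00  1.00000000e+00]]
1333 [ 479.93430248 -174.05252254  106.19198464] [ 457.31710987 -187.56415224   98.0199131 ] [ 506.02600253 -161.51129882  109.31383549] ((481.2063903808594, -174.6232147216797), (13.481858253479004, 48.52009963989258), 72.13490295410156)
```

View pics/wrist.png

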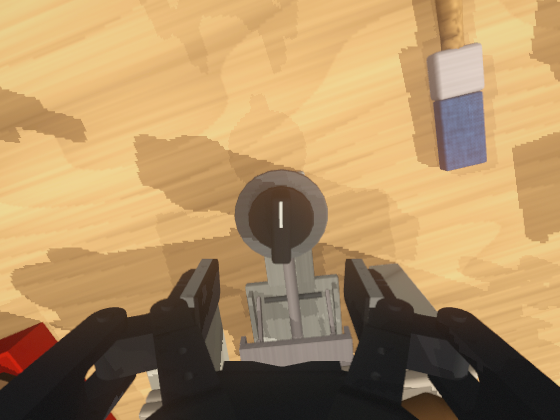

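The wrist view shows the bar upright at about (281,228), centred between the fingers. The measured centre is (481.4,-174), so I go down.

move_arm(
  increments=[
    {"tx": -0.1,"ty": -0.1,"tz": 2,"twist": 0,"gripper": 6},
    {"tx": -0.1,"ty": -0.1,"tz": 4.5,"twist": 0,"gripper": 6},
    {"tx": -0.1,"ty": -0.1,"tz": 7,"twist": 0,"gripper": 6},
    {"tx": -0.1,"ty": -0.1,"tz": 8.4,"twist": 0,"gripper": 6},
    {"tx": -0.1,"ty": -0.1,"tz": 8.8,"twist": 0,"gripper": 6},
  ],
)

```text
t: 2.65
eef_pos: [482.2, -172.1, 104.4]
eef_rot: [3.141, -0.002, 2.829]
wrist_force: [-0.9, 0.3, 0.1]
finger_gap: 60.3
finger_force: 0.0
```

move_arm(
  increments=[
    {"tx": 0,"ty": 0,"tz": 0,"twist": 0,"gripper": 3},
    {"tx": 0,"ty": 0,"tz": 0,"twist": 0,"gripper": 2},
    {"tx": 0,"ty": 0,"tz": 0,"twist": 0,"gripper": 1.0},
    {"tx": 0,"ty": 0,"tz": 0,"twist": 0,"gripper": 1.0},
    {"tx": 0,"ty": 0,"tz": 0,"twist": 0,"gripper": 1.0},
  ],
)

```text
t: 3.15
eef_pos: [483.8, -174.3, 106.5]
eef_rot: [3.141, 0.002, 2.827]
wrist_force: [-1.5, 1.0, 6.5]
finger_gap: 13.1
finger_force: 40.6
```

```bash
cat > look.py <<'E'
from plant import bot
from h import *
import sys
s=bot.sense(); print({k:np.round(s[k],3).tolist() for k in ["t","joints","eef_pos","eef_rot","wrist_force","torque","finger_gap","finger_force"]})
for n in ["top","scene"]:
    f=bot.grab_frame(n); np.savez(f"pics/{n}_{sys.argv[1]}.npz",**f); W=cloud(f)
    # platform visible strip, cradle rim/side near it (fixed world boxes)
    near=lambda lo,hi,x0,x1,y0,y1:(W[...,2]>lo)&(W[...,2]<hi)&(W[...,0]>x0)&(W[...,0]<x1)&(W[...,1]>y0)&(W[...,1]<y1)
    m=near(95,125,568,584,-235,-160); print(n,"near platform strip",m.sum(),np.median(W[m],0).round(1) if m.any() else "")
    m=near(95,111,640,700,-250,-130); print(n,"far platform",m.sum(),np.median(W[m],0).round(1) if m.any() else "")
    m=near(130,200,570,680,-330,-60); print(n,"cradle",m.sum(),W[m].mean(0).round(2))
    cv2.imwrite(f"pics/{n}_{sys.argv[1]}.png",f["image"][:,:,::-1])
E
python3 look.py a
```

```text
{'t': 3.15, 'joints': [-0.331, 0.388, 0.694, 2.065, -0.344, 0.801, 1.826], 'eef_pos': [483.795, -174.285, 106.549], 'eef_rot': [3.141, 0.002, 2.827], 'wrist_force': [-1.541, 0.971, 6.467], 'torque': [0.029, 0.269, 0.159], 'finger_gap': 13.101, 'finger_force': 40.625}
top near platform strip 212 [ 578.5 -209.1  102.5]
top far platform 1 [ 696.9 -130.9  111. ]
top cradle 3743 [ 625.47 -195.2   158.15]
scene near platform strip 0 
scene far platform 342 [ 667.2 -199.9  100.7]
scene cradle 2870 [ 640.99 -179.44  155.71]
```

move_arm(
  increments=[
    {"tx": 0,"ty": 0,"tz": 0,"twist": 4,"gripper": 1.0},
    {"tx": 0,"ty": 0,"tz": 0,"twist": 9,"gripper": 1.0},
    {"tx": 0,"ty": 0,"tz": 0,"twist": 14,"gripper": 1.0},
    {"tx": 0,"ty": 0,"tz": 0,"twist": 18,"gripper": 1.0},
    {"tx": 0,"ty": 0,"tz": 0,"twist": 20,"gripper": 1.0},
  ],
  grip_force=60,
)

```text
t: 3.75
eef_pos: [483.6, -174.8, 106.6]
eef_rot: [3.141, 0.002, 2.476]
wrist_force: [-1.5, -0.4, 7.7]
finger_gap: 12.6
finger_force: 61.3
```

```bash
python3 look.py b
```

```text
{'t': 3.75, 'joints': [-0.396, 0.411, 0.775, 2.067, -0.396, 0.811, 1.521], 'eef_pos': [483.566, -174.819, 106.64], 'eef_rot': [3.141, 0.002, 2.476], 'wrist_force': [-1.505, -0.353, 7.748], 'torque': [-0.068, 0.435, 0.233], 'finger_gap': 12.619, 'finger_force': 61.284}
top near platform strip 216 [ 578.4 -210.3  106.8]
top far platform 6 [ 679.3 -179.2  106.9]
top cradle 3749 [ 625.52 -195.32  158.18]
scene near platform strip 0 
scene far platform 337 [ 669.  -198.7  104.8]
scene cradle 2861 [ 641.03 -179.59  155.69]
```

move_arm(
  increments=[
    {"tx": 0,"ty": 0,"tz": 0,"twist": 5,"gripper": 1.0},
    {"tx": 0,"ty": 0,"tz": 0,"twist": 11,"gripper": 1.0},
    {"tx": 0,"ty": 0,"tz": 0,"twist": 17,"gripper": 1.0},
    {"tx": 0,"ty": 0,"tz": 0,"twist": 23,"gripper": 1.0},
    {"tx": 0,"ty": 0,"tz": 0,"twist": 27,"gripper": 1.0},
  ],
)

```text
t: 4.35
eef_pos: [482.9, -175.3, 106.6]
eef_rot: [3.142, 0.001, 2.003]
wrist_force: [-3.2, -0.8, 8.2]
finger_gap: 12.9
finger_force: 61.4
```

```bash
python3 look.py c
```

```text
{'t': 4.35, 'joints': [-0.481, 0.452, 0.887, 2.071, -0.475, 0.831, 1.119], 'eef_pos': [482.948, -175.321, 106.619], 'eef_rot': [3.142, 0.001, 2.003], 'wrist_force': [-3.238, -0.753, 8.183], 'torque': [-0.218, 0.676, 0.225], 'finger_gap': 12.852, 'finger_force': 61.433}
top near platform strip 216 [ 579.3 -207.7  112.4]
top far platform 10 [ 678.5 -179.5  110.3]
top cradle 3751 [ 625.41 -195.29  158.15]
scene near platform strip 0 
scene far platform 223 [ 671.5 -184.3  108.8]
scene cradle 2862 [ 640.94 -179.74  155.7 ]
```

move_arm(
  increments=[
    {"tx": 0,"ty": 0,"tz": 0,"twist": 2,"gripper": 1.0},
    {"tx": 0,"ty": 0,"tz": 0,"twist": 5,"gripper": 1.0},
    {"tx": 0,"ty": 0,"tz": 0,"twist": 8,"gripper": 1.0},
    {"tx": 0,"ty": 0,"tz": 0,"twist": 8,"gripper": 1.0},
    {"tx": 0,"ty": 0,"tz": 0,"twist": 8,"gripper": 1.0},
  ],
)

```text
t: 4.95
eef_pos: [482.7, -175.4, 106.6]
eef_rot: [3.141, 0.001, 1.865]
wrist_force: [-2.8, -1.2, 10.0]
finger_gap: 12.9
finger_force: 61.5
```

```bash
python3 look.py d
```

```text
{'t': 4.95, 'joints': [-0.505, 0.466, 0.92, 2.072, -0.501, 0.839, 1.005], 'eef_pos': [482.745, -175.414, 106.622], 'eef_rot': [3.141, 0.001, 1.865], 'wrist_force': [-2.841, -1.202, 10.048], 'torque': [-0.204, 0.733, -0.086], 'finger_gap': 12.852, 'finger_force': 61.473}
top near platform strip 218 [ 579. -208.  114.]
top far platform 3 [ 678.3 -189.3  110.5]
top cradle 3746 [ 625.44 -195.24  158.11]
scene near platform strip 0 
scene far platform 121 [ 673.6 -168.4  106.7]
scene cradle 2868 [ 641.09 -179.36  155.72]
```

move_arm(
  increments=[
    {"tx": 0,"ty": 0,"tz": 0,"twist": 1,"gripper": 1.0},
    {"tx": 0,"ty": 0,"tz": 0,"twist": 2,"gripper": 1.0},
    {"tx": 0,"ty": 0,"tz": 0,"twist": 3,"gripper": 1.0},
    {"tx": 0,"ty": 0,"tz": 0,"twist": 3,"gripper": 1.0},
    {"tx": 0,"ty": 0,"tz": 0,"twist": 3,"gripper": 1.0},
  ],
)

```text
t: 5.55
eef_pos: [482.7, -175.4, 106.6]
eef_rot: [3.142, 0.001, 1.814]
wrist_force: [-2.8, -1.6, 9.9]
finger_gap: 13.1
finger_force: 61.5
```

```bash
python3 look.py e
```

```text
{'t': 5.55, 'joints': [-0.514, 0.472, 0.932, 2.072, -0.51, 0.842, 0.962], 'eef_pos': [482.672, -175.434, 106.619], 'eef_rot': [3.142, 0.001, 1.814], 'wrist_force': [-2.835, -1.601, 9.866], 'torque': [-0.183, 0.738, 0.042], 'finger_gap': 13.097, 'finger_force': 61.498}
top near platform strip 215 [ 578.9 -208.3  114.5]
top far platform 2 [ 679.7 -180.7  109.1]
top cradle 3757 [ 625.45 -195.05  158.1 ]
scene near platform strip 0 
scene far platform 106 [ 673.9 -168.   106. ]
scene cradle 2874 [ 641.02 -179.72  155.69]
```

move_arm(
  increments=[
    {"tx": 0,"ty": 0,"tz": 0,"twist": 1,"gripper": 1.0},
    {"tx": 0,"ty": 0,"tz": 0,"twist": 2,"gripper": 1.0},
    {"tx": 0,"ty": 0,"tz": 0,"twist": 3,"gripper": 1.0},
    {"tx": 0,"ty": 0,"tz": 0,"twist": 3,"gripper": 1.0},
    {"tx": 0,"ty": 0,"tz": 0,"twist": 3,"gripper": 1.0},
  ],
)

```text
t: 6.15
eef_pos: [482.6, -175.5, 106.6]
eef_rot: [-3.141, 0.001, 1.762]
wrist_force: [-4.0, -0.6, 8.9]
finger_gap: 12.6
finger_force: 61.5
```

```bash
python3 look.py f
```

```text
{'t': 6.15, 'joints': [-0.523, 0.478, 0.945, 2.072, -0.52, 0.845, 0.919], 'eef_pos': [482.577, -175.479, 106.623], 'eef_rot': [-3.141, 0.001, 1.762], 'wrist_force': [-4.024, -0.591, 8.894], 'torque': [-0.181, 0.85, 0.237], 'finger_gap': 12.596, 'finger_force': 61.547}
top near platform strip 221 [ 579.  -208.3  115.2]
top far platform 1 [ 678.4 -181.4  110.7]
top cradle 3732 [ 625.51 -195.37  158.27]
scene near platform strip 0 
scene far platform 100 [ 674.1 -167.5  106.2]
scene cradle 2875 [ 640.95 -179.43  155.76]
```

move_arm(
  increments=[
    {"tx": 0,"ty": 0,"tz": 0,"twist": 1,"gripper": 1.0},
    {"tx": 0,"ty": 0,"tz": 0,"twist": 2,"gripper": 1.0},
    {"tx": 0,"ty": 0,"tz": 0,"twist": 3,"gripper": 1.0},
    {"tx": 0,"ty": 0,"tz": 0,"twist": 3,"gripper": 1.0},
    {"tx": 0,"ty": 0,"tz": 0,"twist": 3,"gripper": 1.0},
  ],
)

```text
t: 6.75
eef_pos: [482.5, -175.5, 106.6]
eef_rot: [-3.141, 0.001, 1.709]
wrist_force: [-3.7, -1.0, 9.7]
finger_gap: 12.7
finger_force: 61.6
```

```bash
python3 look.py g
```

```text
{'t': 6.75, 'joints': [-0.532, 0.484, 0.957, 2.073, -0.53, 0.849, 0.875], 'eef_pos': [482.508, -175.468, 106.607], 'eef_rot': [-3.141, 0.001, 1.709], 'wrist_force': [-3.652, -1.0, 9.664], 'torque': [-0.22, 0.875, 0.127], 'finger_gap': 12.74, 'finger_force': 61.58}
top near platform strip 214 [ 578.9 -208.1  115.5]
top far platform 1 [ 680.7 -167.8  110. ]
top cradle 3827 [ 625.48 -195.07  158.27]
scene near platform strip 0 
scene far platform 92 [ 674.8 -167.4  106.4]
scene cradle 2888 [ 640.99 -179.45  156.28]
```

```bash
cat > diff.py <<'E'
from h import *
import sys
for n in ["top","scene"]:
    A=[cloud(dict(np.load(f"pics/{n}_{k}.npz"))) for k in "abc"]
    ref=np.nanmean(A,0)
    for k in sys.argv[1]:
        W=cloud(dict(np.load(f"pics/{n}_{k}.npz")))
        m=(ref[...,2]>120)&(ref[...,2]<200)&(ref[...,0]>575)&(ref[...,0]<690)&(ref[...,1]>-330)&(ref[...,1]<-60)
        m&=np.nanstd(np.array(A)[...,2],0)<3
        d=(W-ref)[...,2][m]; ok=abs(d)<8; y=ref[...,1][m]
        print(n,k,m.sum(),"dz",np.mean(d[ok]).round(2),"right/left",np.mean(d[ok&(y<-220)]).round(2),np.mean(d[ok&(y>-170)]).round(2))
E
python3 diff.py defg
```

```text
top d 5352 dz -0.04 right/left -0.07 -0.04
top e 5352 dz 0.0 right/left 0.01 0.01
top f 5352 dz 0.02 right/left 0.03 0.02
top g 5352 dz 0.59 right/left 0.6 0.6
scene d 4326 dz 0.01 right/left 0.01 0.01
scene e 4326 dz 0.02 right/left -0.0 0.01
scene f 4326 dz 0.03 right/left 0.02 0.02
scene g 4326 dz 0.36 right/left 0.38 0.33
```

The cradle has risen evenly by about 0.5 mm, so the platform now bears it. I release the knob and lift straight up.

move_arm(
  increments=[
    {"tx": 0,"ty": 0,"tz": 0,"twist": 0,"gripper": 2},
    {"tx": 0,"ty": 0,"tz": 0,"twist": 0,"gripper": 3.5},
    {"tx": 0,"ty": 0,"tz": 0,"twist": 0,"gripper": 5},
    {"tx": 0,"ty": 0,"tz": 0,"twist": 0,"gripper": 5},
    {"tx": 0,"ty": 0,"tz": 0,"twist": 0,"gripper": 5},
  ],
)

```text
t: 7.35
eef_pos: [482.8, -173.7, 105.1]
eef_rot: [-3.141, -0.0, 1.71]
wrist_force: [0.5, 0.7, 0.3]
finger_gap: 50.3
finger_force: 0.0
```

move_arm(
  increments=[
    {"tx": 0,"ty": 0,"tz": -1,"twist": 0,"gripper": 5},
    {"tx": 0,"ty": 0,"tz": -3,"twist": 0,"gripper": 5},
    {"tx": 0,"ty": 0,"tz": -6,"twist": 0,"gripper": 5},
    {"tx": 0,"ty": 0,"tz": -9,"twist": 0,"gripper": 5},
    {"tx": 0,"ty": 0,"tz": -12,"twist": 0,"gripper": 5},
  ],
)

```text
t: 7.85
eef_pos: [482.6, -174.2, 226.8]
eef_rot: [-3.141, 0.0, 1.709]
wrist_force: [0.9, -0.5, 0.8]
finger_gap: 50.0
finger_force: 0.0
```

move_arm(
  increments=[
    {"tx": 0,"ty": 0,"tz": -1,"twist": 0,"gripper": 5},
    {"tx": 0,"ty": 0,"tz": -1,"twist": 0,"gripper": 5},
    {"tx": 0,"ty": 0,"tz": -1,"twist": 0,"gripper": 5},
    {"tx": 0,"ty": 0,"tz": -1,"twist": 0,"gripper": 5},
    {"tx": 0,"ty": 0,"tz": -1,"twist": 0,"gripper": 5},
  ],
)

```text
t: 8.35
eef_pos: [481.8, -173.6, 233.9]
eef_rot: [-3.139, -0.0, 1.71]
wrist_force: [-0.2, 0.3, -0.3]
finger_gap: 50.2
finger_force: 0.0
```

```bash
python3 look.py h; python3 diff.py h
```

```text
{'t': 8.35, 'joints': [-0.756, 0.272, 1.175, 1.982, -0.285, 1.073, 0.684], 'eef_pos': [481.828, -173.561, 233.95], 'eef_rot': [-3.139, -0.0, 1.71], 'wrist_force': [-0.246, 0.268, -0.349], 'torque': [-0.031, 0.042, 0.019], 'finger_gap': 50.238, 'finger_force': 0.0}
top near platform strip 219 [ 578.8 -208.2  115.8]
top far platform 1 [ 680.6 -167.8  110.3]
top cradle 3797 [ 625.87 -194.15  158.5 ]
scene near platform strip 0 
scene far platform 98 [ 674.4 -167.5  107.1]
scene cradle 2893 [ 641.1  -179.51  156.23]
top h 5352 dz 0.63 right/left 0.7 0.57
scene h 4326 dz 0.35 right/left 0.34 0.32
```

View pics/scene_h.png

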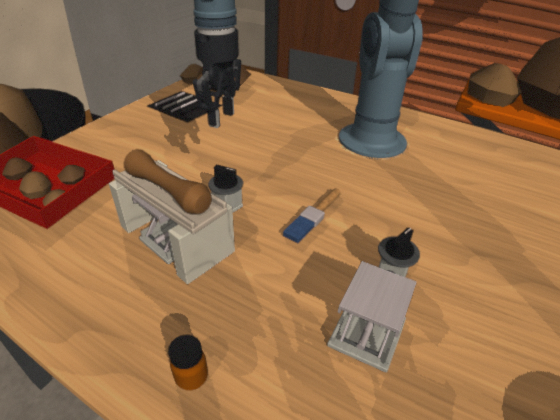

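The view shows the gripper clear above the knob (215,100). The cradle (170,200) is in place and still raised about 0.5 mm, and the spare jack (380,290) is untouched. I hand the job in.

```bash
python3 -c "
from plant import bot
print(bot.finish_job())"
```

```text
the job is handed in; nothing more can be done
None
```

I turned the knob about 1.12 rad clockwise until the platform bore the cradle, lifting it evenly by about 0.5 mm, then let go and raised the gripper clear; the spare jack was not touched, and the job was handed in at about 8.5 s.

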